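# Level the oven-side landing shelf

### The job

Lay the spirit level on the bright steel shelf, lengthwise from the shelf's fixed legs towards its screw foot and near the middle, and let go of it. Then turn the black knob of the screw foot until the bubble sits between the two black lines. Finish by pressing the level down gently on the shelf from above, and keep pressing: the program ends while still pressing, with the bubble centred; leave the other kitchenware alone.

Things in the scene. Friction and masses are not known exactly. Their poses are not given: they have to be found in the camera images.
- level: Spirit level: red bar 200 long, 24 wide, 42 high (mm), 300 g, on the wooden board. Origin: centre of its underside; x along its length, z up. In the middle of its top a yellow-green vial, 72 long, with two black lines 23 mm apart and a white bubble 14 mm long. The top is solid and flat at 42 mm height and may be pressed anywhere.
- bubble (a joint): Position of the bubble's middle along the level's own x from the middle of the vial, m: 0 centred, within +-0.004 it is between the lines, stops at +-0.022. It floats to the higher end, 0.5 m per rad of tilt, and takes about 1.5 s to settle; it means nothing while the level is being moved.
- shelf: The bright steel shelf: plate 200 (x) by 330 (y) mm, its top about 95 mm above the table. Origin: centre of its top face; z is normal to the plate. At its -y end it pivots on two fixed legs (145 mm from the origin); at its +y end a lug carries the screw foot. At the start the screw-foot end is too low, by about 0.02 to 0.036 rad.
- adjuster_grip (a point): Grip point of the screw foot's round black knob: 44 mm across, 30 high (18 below this point, 12 above), upright axis, 185 mm along +y from the shelf's origin, 34 mm above its top. Clockwise from above raises this end: per rad the shelf tilts 0.010 rad, the knob rises 3.3 mm, the bubble moves 5 mm. Needs 1.9 to 3.6 rad (several grasps), torque 0.12 N m; stays where left.
- board: Butcher block of pale wood, 360 x 240 x 30 mm, fixed on the table; origin: centre of its underside. The level, the shaker and the jar start on it.
- shaker: Glass shaker with steel cap, 40 mm across, 80 mm high, on the board; leave it alone. Origin: centre of its underside.
- ramekin: White ceramic ramekin, 80 mm across, 45 mm high, on the table near the screw foot; leave it alone. Origin: centre of its underside.
- jar: Amber jar with yellow lid, 64 mm across, 90 mm high, on the board; leave it alone. Origin: centre of its underside.

How it is judged:
On the way, in this order (a step that is already met when the one before it is completed fails the run):
1. the level lies on the shelf, lengthwise and near the middle, let go (contact force between level and shelf above 1 N and contact force between level and the arm below 0.1 N and contact force between level and the fingers below 0.1 N and x of level in the frame of shelf between -0.08 and 0.08 m and y of level in the frame of shelf between -0.065 and 0.065 m and angle between the x axis of level and the y axis of shelf, either way round below 0.3 rad and angle between level's own z axis and vertical below 0.1 rad), for 0.2 s.
2. the shelf has been levelled: the bubble rests between the lines (angle between shelf's own z axis and vertical below 0.009 rad and value of joint bubble between -0.0045 and 0.0045 m and contact force between level and shelf above 1 N), for 0.5 s.
At the end, for the whole second after the job is handed in: The level lies flat and still on the shelf, within 80 mm across and 65 mm along of its middle and 0.3 rad of its length; bubble centred within 4.5 mm, shelf level within 0.009 rad; the fingers still press on the level, which bears on the shelf with 5.5 to 35 N, its own 3 N included (value of joint bubble between -0.0045 and 0.0045 m and angle between shelf's own z axis and vertical below 0.009 rad and contact force between level and the fingers above 2 N and contact force between level and shelf between 5.5 and 35 N and x of level in the frame of shelf between -0.08 and 0.08 m and y of level in the frame of shelf between -0.065 and 0.065 m and angle between the x axis of level and the y axis of shelf, either way round below 0.3 rad and angle between level's own z axis and vertical below 0.015 rad and linear speed of level below 0.02 m/s); the arm keeps its last pose, push and grip.
It fails at once if the shaker, ramekin or jar is moved by more than 30 mm (distance of any of shaker, ramekin, jar from where it was at the start of the episode above 0.03 m).
It also fails if it takes over 72 s, if anything falls off the work surface, if the arm or the gripper's body presses on something with over 40 N, if the wrist force passes 120 N, or if a joint passes its speed limit or range.

### The arm

A 7-joint arm with a two-finger parallel gripper is mounted at the origin on the work surface. World frame = base frame: x ahead of the robot, y to its left, z up, the work surface at z = 0. Lengths are in m, angles in rad, forces in N, time in s.
With the tool pointing down it reaches from about 0.425 to 0.975 m from the base axis. Payload 16.7 kg.
Tool frame: the origin (TCP) lies at the very end of the fingers, on their centre line; the grasp point (between the pads) lies 19 mm behind it (r.hold_point_z is the distance from the TCP to the grasp point, in m); z points along the fingers, y is the line along which they close (so a half turn about z gives the same grasp; the last joint's range is limited). The gripper opens to 85 mm and grips with 20 to 120 N. Pads are 22 mm wide; open, the fingers measure 114 mm over their backs; the gripper's body (76 mm by 85 mm) begins 54 mm behind the grasp point. The pads swing forward as they close: fully open they stand 13 mm farther back than shut.
Start: joints at [1.175, 0.426, 0.074, 1.606, -0.034, 1.111, -0.067], TCP at [0.165, -0.655, 0.231] pointing down, gripper open.
Joint ranges: [-2.85, 2.85], [-0.5, 2.14], [-1.23, 1.37], [0.21, 2.46], [-1.02, 4.16], [0.16, 2.05], [-2.73, 2.73]. Speed limits (rad/s): [1.89, 1.89, 2.39, 2.39, 3.01, 3.01, 3.01].

### API

Orientations are given as a unit quaternion [w, x, y, z].
In Python, from station import r gives the robot as it stands.
- The arm moves only by the tool advance, called after "Request:" as name(argument=value, ...), one argument or row to a line, values as JSON. Schema: {"type":"object","properties":{"plan":{"type":"object","properties":{"ticks":{"type":"array","items":{"type":"array","items":{"type":"number"},"minItems":7,"maxItems":7},"minItems":1,"maxItems":20}},"additionalProperties":false,"required":["ticks"]},"squeeze":{"type":"number"},"only":{"type":"string"},"quiet":{"type":"boolean"},"lines":{"type":"string"}},"required":["plan"],"additionalProperties":false}. plan is an object whose key "ticks" holds a list of rows, 1 to 20 of them, each of 7 numbers: dx, dy, dz in shares of the most that a row can go, 1 being 50 mm, then a rotation vector rx, ry, rz in a scale on which 1.0 is 2 rad, then the finger opening in m; each row shifts and turns the commanded pose from where the row before left it, along the tool's axes as they then stand; what a row does not reach is not made up. A row lasts 1/10 s, in which the tool goes at most 0.05 m and 0.15 rad, less where a joint would pass 70% of its speed; a pose out of reach is approached as far as the arm can. The fingers move at their own pace and stop on an object; squeeze is the grip in N (left out, the last holds). Time passes only in rows, so rows that do not move let the fingers close. The tool returns the time, the measured TCP pose, the force, the opening and the grip force at its end. only (a regular expression) keeps the lines of the reply that match it, lines (a string "A,B") keeps lines A to B, and quiet returns only ok. No shift or turn number may pass 1 either way. Input that does not fit is refused with a message, and nothing moves.
- r.get_state(): the state, without advancing time (a new reading comes with each control period).
- r.capture(name): name is "scene" or "top" or "wrist"; returns the picture (384x512x3 uint8, red, green, blue); there is no depth.
- r.camera_model(name): a dict with "fx", "fy", "cx", "cy" (pixels), "distortion" ([k1, k2, p1, p2, k3] as OpenCV has them; the pictures are not rectified), "world_to_cam" (4x4, takes a point from world to camera coordinates). Camera axes: x right, y up, looking along -z (the intrinsics and any distortion apply to the point x, -y, -z); pixel columns grow to the right and rows downward; lengths in m; the calibration is good to about 2 mm. A picture is of the moment at which its call begins: read the wrist's pose just before it. camera_model takes no time and is no camera call; for the wrist camera it gives the pose at the moment of the call.
- r.close_job(): hands the job in; it is judged then, once.
The state is a dict: "clock": time; "q": joint angles; "joint_velocities": joint speeds; "effort": joint torques, N m; "tcp_pos": TCP position; "tool_rot": TCP orientation; "force": force on the tool from outside, world axes, zero at the start; "torque": the same for the moment, N m; "gripper_width": finger opening in m; "grip_force": force on a finger pad.
Only numpy, scipy, OpenCV 4.12 (cv2) and the standard library are available. Lean on these libraries where they do the work, as an engineer would, in place of code of your own. Each camera call takes 0.05 s, during which the arm holds its last target. There are 200 camera calls.

## Working session

There is one attempt and no reset: what is moved stays moved. The work goes in short steps, Python scripts to look and compute and a tool call to move; the robot and the scene stay as the last step left them, time stands still between calls to the robot, and variables do not carry over. Pictures are saved under pics/ and viewed, at most 10 in all, crops included, and the job is handed in when it is done.

```bash
ls; mkdir -p pics
```

Run:
```python
from station import r
import cv2,numpy as np
a=[r.capture(n) for n in("top","scene")]
for n,i in zip(("top","scene"),a): cv2.imwrite(f"pics/{n}0.png",i[:,:,::-1]); print(n,r.camera_model(n))
s=r.get_state();print(s,r.hold_point_z)
```

```text
pics
station.py
top {'fx': 450.8094596425057, 'fy': 450.8094596425057, 'cx': 257.40306334758264, 'cy': 194.46059815467942, 'distortion': array([-0.01254692,  0.        ,  0.        ,  0.        ,  0.        ]), 'world_to_cam': array([[ 0.0264479 , -0.99961977, -0.00779869, -0.00897552],
       [ 0.99754917,  0.02588597,  0.06500435, -0.54999191],
       [-0.06477776, -0.00949881,  0.99785451, -1.25134394],
       [ 0.        ,  0.        ,  0.        ,  1.        ]])}
scene {'fx': 477.89656791048753, 'fy': 477.89656791048753, 'cx': 247.05830643963174, 'cy': 192.79313232870817, 'distortion': array([-0.1842687,  0.       ,  0.       ,  0.       ,  0.       ]), 'world_to_cam': array([[-0.28568502,  0.95831048, -0.00500931,  0.15159396],
       [-0.68705779, -0.20117136,  0.69819888,  0.30874973],
       [ 0.66808357,  0.20290665,  0.71588632, -1.74792577],
       [ 0.        ,  0.        ,  0.        ,  1.        ]])}
{'clock': 0.1, 'q': array([ 1.17448287,  0.42669021,  0.07383846,  1.60652448, -0.03407063,
        1.11080276, -0.06711839]), 'joint_velocities': array([ 0.00021735, -0.00084639,  0.00026717, -0.0021738 , -0.00052491,
       -0.0007918 ,  0.00105556]), 'effort': array([ 1.05626840e-02, -9.51525021e+01,  3.77312958e+00, -4.64402390e+01,
        1.99008227e-02,  6.41168052e-03,  7.33421302e-06]), 'tcp_pos': array([ 0.16480049, -0.65420123,  0.23067453]), 'tool_rot': array([-5.70025922e-04,  9.92396304e-01,  1.23082229e-01, -1.22881522e-04]), 'force': array([-0.04559339,  0.87919644, -0.16281923]), 'torque': array([-0.00248319,  0.01341154, -0.03361651]), 'grip_force': 0.0, 'gripper_width': 0.08551558064982666} 0.0187
```

View pics/top0.png

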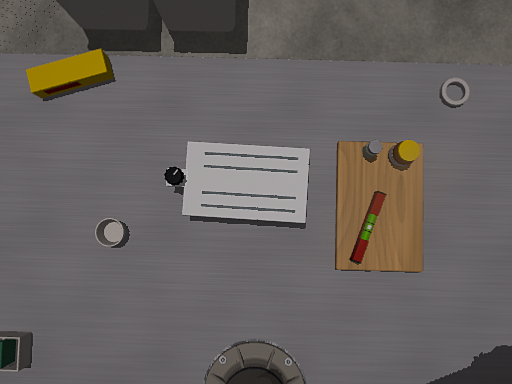

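View pics/scene0.png

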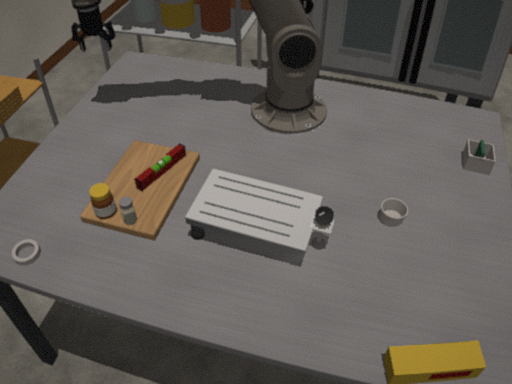

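The top view shows the level from (355,260) to (381,193) on the board, the shelf corners at (188,142), (309,149), (305,222) and (183,214), and the knob at (174,176). The scene view agrees, with the ramekin at (393,211), well away from the knob.

Create h.py:
```python
from station import r
import cv2,numpy as np
from scipy.spatial.transform import Rotation as R
def ray(name,px,M=None):
    m=M or r.camera_model(name); K=np.array([[m['fx'],0,m['cx']],[0,m['fy'],m['cy']],[0,0,1]])
    p=cv2.undistortPoints(np.array(px,float).reshape(-1,1,2),K,m['distortion'])[:,0]
    T=m['world_to_cam']; d=np.c_[p[:,0],-p[:,1],-np.ones(len(p))]@T[:3,:3]
    return -T[:3,:3].T@T[:3,3],d
def onz(name,px,z,M=None):
    o,d=ray(name,px,M); return o+d*((z-o[2])/d[:,2])[:,None]
def tool():
    s=r.get_state(); q=s['tool_rot']; return s,np.array(s['tcp_pos']),R.from_quat([q[1],q[2],q[3],q[0]])
def togo(target,yaw=None):
    """tool-frame shift to world target; yaw = wanted world heading of tool y, mod pi"""
    s,p,Q=tool(); y=Q.apply([0,1,0]); a=np.arctan2(y[1],y[0])
    print('tcp',p.round(4),'tilt',np.degrees(np.arccos(-Q.apply([0,0,1])[2])).round(2),'yheading',a.round(4),'shift',Q.inv().apply(np.array(target)-p).round(4))
    if yaw is not None: d=(yaw-a+np.pi/2)%np.pi-np.pi/2; print('rz tool',-round(d,4))
    print('q',np.round(s['q'],3),'t',s['clock'],'F',np.round(s['force'],2),'w',round(s['gripper_width'],4))
```

Run:
```python
from h import *
i=cv2.imread('pics/top0.png'); h=cv2.cvtColor(i,cv2.COLOR_BGR2HSV)
red=(cv2.inRange(h,(0,120,40),(8,255,255))|cv2.inRange(h,(172,120,40),(180,255,255))|cv2.inRange(h,(35,120,60),(70,255,255)))
red[:,:330]=0; red[:,430:]=0; red[:170]=0
red=cv2.morphologyEx(red,cv2.MORPH_CLOSE,np.ones((7,7)))
c=max(cv2.findContours(red,0,2)[0],key=cv2.contourArea)
b=cv2.boxPoints(cv2.minAreaRect(c)); w=onz('top',b,.072); print('level box',w.round(4).tolist(),w.mean(0).round(4),np.linalg.norm(w[0]-w[1]),np.linalg.norm(w[1]-w[2]))
e=w[0]-w[1] if np.linalg.norm(w[0]-w[1])>np.linalg.norm(w[1]-w[2]) else w[1]-w[2]; print('heading',np.arctan2(e[1],e[0]))
g=cv2.inRange(h,(25,120,60),(75,255,255)); g[:,:350]=0;g[:,390:]=0;g[:200]=0;g[260:]=0
v,u=np.nonzero(g); print('vial',onz('top',[[u.mean(),v.mean()]],.072))
wh=cv2.inRange(h,(0,0,150),(180,45,255)); wh[:,:150]=0;wh[:,320:]=0;wh[:125]=0;wh[235:]=0
c=max(cv2.findContours(cv2.morphologyEx(wh,cv2.MORPH_CLOSE,np.ones((9,9))),0,2)[0],key=cv2.contourArea)
b=cv2.boxPoints(cv2.minAreaRect(c));print(b.tolist()); w=onz('top',b,.093);print('shelf',w.round(4).tolist(),w.mean(0),np.linalg.norm(w[0]-w[1]),np.linalg.norm(w[1]-w[2]))
k=cv2.inRange(i,(0,0,0),(45,45,45)); k[:,:155]=0;k[:,188:]=0;k[:160]=0;k[192:]=0
c=max(cv2.findContours(cv2.morphologyEx(k,cv2.MORPH_CLOSE,np.ones((5,5))),0,2)[0],key=cv2.contourArea)
(cx,cy),rr=cv2.minEnclosingCircle(c);print('knob',cx,cy,rr,onz('top',[[cx,cy]],.131))
for n,p,z in(('shaker',(375,146),.11),('jar',(408,150),.12),('ram',(113,233),.045)):print(n,onz('top',[p],z))
togo([0,0,0])
cv2.imwrite('pics/crop.png',cv2.resize(i[120:280,140:440],None,fx=2.6,fy=2.6,interpolation=cv2.INTER_CUBIC))
```

```text
level box [[0.383, -0.2454, 0.072], [0.5647, -0.3088, 0.072], [0.5546, -0.3387, 0.072], [0.3731, -0.275, 0.072]] [ 0.4689 -0.292   0.072 ] 0.19246609511544632 0.031572209929101036
heading 2.8058227325782985
vial [[ 0.4680567  -0.29422058  0.072     ]]
[[171.25289916992188, 213.9533233642578], [175.87545776367188, 139.99220275878906], [309.2918395996094, 148.3307342529297], [304.6692810058594, 222.29185485839844]]
shelf [[0.4876, 0.2312, 0.093], [0.6855, 0.2266, 0.093], [0.6719, -0.1302, 0.093], [0.4749, -0.1218, 0.093]] [0.57995065 0.05145139 0.093     ] 0.19793166509593355 0.35707905668391754
knob 175.90908813476562 179.0454559326172 13.416893005371094 [[0.57700529 0.21513882 0.131     ]]
shaker [[ 0.67956224 -0.300811    0.11      ]]
jar [[ 0.66947526 -0.38423911  0.12      ]]
ram [[0.43178581 0.39941556 0.045     ]]
tcp [ 0.1648 -0.6542  0.2307] tilt 0.07 yheading -1.324 shift [ 0.     -0.6744  0.2315]
q [ 1.174  0.427  0.074  1.607 -0.034  1.111 -0.067] t 0.1 F [-0.05  0.88 -0.16] w 0.0855
```

View pics/crop.png

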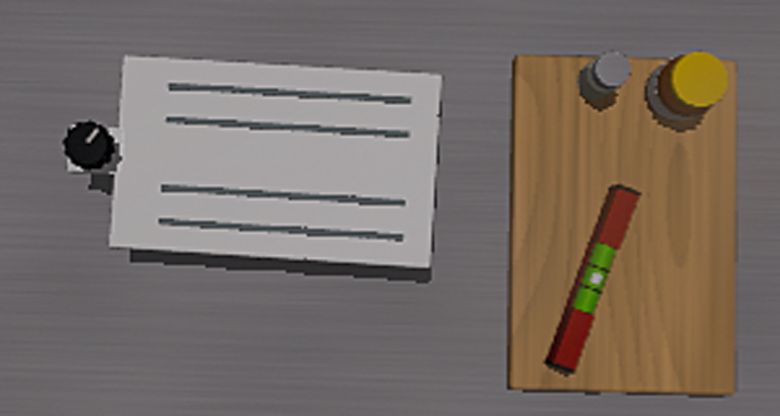

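The crop shows the vial middle at about (595,278), which is pixel (368.8,226.9) in the full picture. The knob is at (90,144) and the shelf corners at (125,56), (441,74), (431,268) and (109,246) in the crop. I'll turn these into positions.

Run:
```python
from h import *
f=lambda *p:np.array(p)/2.6+[140,120]-.3
L=onz('top',f((595,278),(627,189),(566,368)),.072);print(L.round(4),'heading',np.arctan2(*(L[1]-L[2])[[1,0]]))
S=onz('top',f((125,56),(441,74),(431,268),(109,246)),.093);print(S.round(4),S.mean(0).round(4))
e=(S[0]+S[3]-S[1]-S[2])/2;print(np.linalg.norm(e),'shelf y heading',np.arctan2(e[1],e[0]))
K=onz('top',f((90,144)),.131);print('knob',K, 'shelf o + 185', S.mean(0)+e/np.linalg.norm(e)*.185)
b=f((595,278))
print(f((90,144)))
# two-view check: rays of vial, knob from scene pixels
for n,pt,ps in(('vial',f((595,278)),(162,163)),('knob',f((90,144)),(324,214))):
    o1,d1=ray('top',pt);o2,d2=ray('scene',[ps]);A=np.c_[d1[0],-d2[0]];t=np.linalg.lstsq(A,o2-o1,rcond=None)[0];print(n,o1+t[0]*d1[0],o2+t[1]*d2[0])
togo([.468,-.294,.03+.042+.1],np.arctan2(*(L[1]-L[2])[[1,0]])+np.pi/2)
```

```text
[[ 0.4679 -0.2951  0.072 ]
 [ 0.5607 -0.3272  0.072 ]
 [ 0.375  -0.2664  0.072 ]] heading -0.3166048801616345
[[ 0.6829  0.1946  0.093 ]
 [ 0.6723 -0.1303  0.093 ]
 [ 0.4737 -0.1239  0.093 ]
 [ 0.4873  0.2037  0.093 ]] [0.5791 0.036  0.093 ]
0.3264767594385183 shelf y heading 1.5337203471080527
knob [[0.58714135 0.21964561 0.131     ]] shelf o + 185 [0.58591396 0.22089424 0.093     ]
[[174.31538462 175.08461538]]
vial [ 0.46791405 -0.29692142  0.064333  ] [ 0.46563431 -0.29030795  0.06275915]
knob [0.58808522 0.22143548 0.12187655] [0.58745378 0.2240253  0.1223193 ]
tcp [ 0.1648 -0.6542  0.2307] tilt 0.07 yheading -1.324 shift [ 0.382  -0.2751  0.059 ]
rz tool 0.5634
q [ 1.174  0.427  0.074  1.607 -0.034  1.111 -0.067] t 0.1 F [-0.05  0.88 -0.16] w 0.0855
```

The manual's scale: shifts go in shares of 50 mm and turns go in shares of 2 rad. Converting my numbers, 0.032 m is 0.64, 0.03 m is 0.6, 0.141 rad / 2 = 0.0705.

Request:
advance(
  plan={"ticks": [[0.64, -0.46, 0, 0, 0, 0, 0.085], [0.64, -0.46, 0, 0, 0, 0, 0.085], [0.64, -0.46, 0, 0, 0, 0, 0.085], [0.64, -0.46, 0, 0, 0, 0, 0.085], [0.64, -0.46, 0, 0, 0, 0, 0.085], [0.64, -0.46, 0, 0, 0, 0, 0.085], [0.64, -0.46, 0, 0, 0, 0, 0.085], [0.64, -0.46, 0, 0, 0, 0, 0.085], [0.64, -0.46, 0, 0, 0, 0, 0.085], [0.64, -0.46, 0, 0, 0, 0, 0.085], [0.64, -0.46, 0, 0, 0, 0, 0.085], [0.6, -0.44, 0, 0, 0, 0, 0.085], [0, 0, 0, 0, 0, 0.0705, 0.085], [0, 0, 0, 0, 0, 0.0705, 0.085], [0, 0, 0, 0, 0, 0.0705, 0.085], [0, 0, 0, 0, 0, 0.0705, 0.085], [0, 0, 0, 0, 0, 0, 0.085]]},
  squeeze=40,
)

```text
clock: 1.8
tcp_pos: [0.468, -0.2944, 0.2311]
tool_rot: [-0.0, 0.987, -0.159, -0.0]
force: [-0.9, -0.8, -0.7]
gripper_width: 0.085
grip_force: 0.0
```

Run:
```python
from h import *
i=r.capture('wrist'); M=r.camera_model('wrist'); cv2.imwrite('pics/w1.png',i[:,:,::-1])
np.save('M1.npy',M,allow_pickle=True)
togo([.468,-.295,.055],-.3166+np.pi/2)
```

```text
tcp [ 0.4681 -0.2943  0.2311] tilt 0.02 yheading -1.8848 shift [0.0002 0.0007 0.1761]
rz tool 0.0026
q [ 0.512  0.231 -0.079  1.877  0.021  1.034 -1.46 ] t 1.85 F [-0.19 -0.56 -1.37] w 0.0848
```

View pics/w1.png

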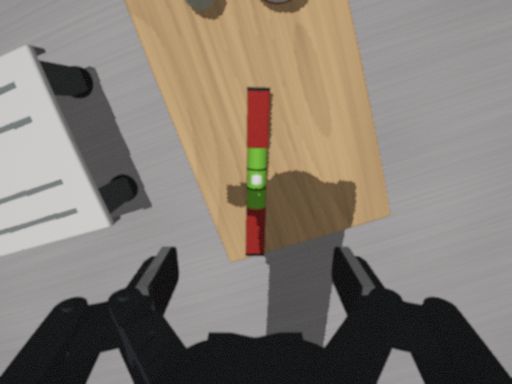

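The wrist view shows the level upright, running from (258,88) to (256,254), with the vial middle at (257,180). The fingers straddle it evenly.

Run:
```python
from h import *
M=np.load('M1.npy',allow_pickle=True).item()
L=onz('wrist',[(257,180),(258.5,90),(256.5,252)],.072,M);print(L.round(4),'heading',np.arctan2(*(L[1]-L[2])[[1,0]]))
S=onz('wrist',[(28,46),(113,226)],.094,M);print('shelf -y corners far,near',S.round(4))
togo([*L[0][:2],.038],np.arctan2(*(L[1]-L[2])[[1,0]])+np.pi/2)
```

```text
[[ 0.4648 -0.2962  0.072 ]
 [ 0.5575 -0.3277  0.072 ]
 [ 0.375  -0.2666  0.072 ]] heading -0.32315320090163374
shelf -y corners far,near [[ 0.6682 -0.1281  0.094 ]
 [ 0.4698 -0.1233  0.094 ]]
tcp [ 0.4681 -0.2943  0.2311] tilt 0.02 yheading -1.8848 shift [-0.0025  0.0028  0.1931]
rz tool 0.0092
q [ 0.512  0.231 -0.079  1.877  0.021  1.034 -1.46 ] t 1.85 F [-0.19 -0.56 -1.37] w 0.0848
```

Scaled: 0.04 m is 0.8, -0.002 m is -0.04, 0.007 rad / 2 = 0.0035.

Request:
advance(
  plan={"ticks": [[-0.04, 0.04, 0.6, 0, 0, 0.0035, 0.085], [0, 0, 0.8, 0, 0, 0, 0.085], [0, 0, 0.8, 0, 0, 0, 0.085], [0, 0, 0.8, 0, 0, 0, 0.085], [0, 0, 0.6, 0, 0, 0, 0.085], [0, 0, 0.26, 0, 0, 0, 0.085], [0, 0, 0, 0, 0, 0, 0.085], [0, 0, 0, 0, 0, 0, 0], [0, 0, 0, 0, 0, 0, 0], [0, 0, 0, 0, 0, 0, 0], [0, 0, 0, 0, 0, 0, 0], [0, 0, 0, 0, 0, 0, 0], [0, 0, 0, 0, 0, 0, 0], [0, 0, 0, 0, 0, 0, 0], [0, 0, 0, 0, 0, 0, 0]]},
  squeeze=60,
)

```text
clock: 3.35
tcp_pos: [0.4661, -0.2961, 0.0393]
tool_rot: [0.0, 0.987, -0.162, 0.001]
force: [-1.5, 1.5, 11.8]
gripper_width: 0.0232
grip_force: 59.4
```

Scaled: -0.04 m is -0.8, -0.03 m is -0.6.

Request:
advance(
  plan={"ticks": [[0, 0, -0.4, 0, 0, 0, 0], [0, 0, -0.6, 0, 0, 0, 0], [0, 0, -0.8, 0, 0, 0, 0], [0, 0, -0.8, 0, 0, 0, 0], [0, 0, -0.4, 0, 0, 0, 0], [0, 0, 0, 0, 0, 0, 0]]},
)

```text
clock: 3.95
tcp_pos: [0.4669, -0.2965, 0.1916]
tool_rot: [0.001, 0.987, -0.161, 0.002]
force: [0.7, 0.5, -2.7]
gripper_width: 0.0231
grip_force: 59.5
```

```bash
python3 -c "
from h import *
togo([.577,.022,.19],1.534+np.pi/2)"
```

```text
tcp [ 0.4669 -0.2965  0.1916] tilt 0.29 yheading -1.895 shift [ 0.0029 -0.337   0.0013]
rz tool 1.2834
q [ 0.515  0.27  -0.078  1.922  0.026  0.946 -1.47 ] t 3.95 F [ 0.67  0.53 -2.7 ] w 0.0231
```

Held (the 2.7 N downward is its weight). Next I carry it to the shelf, turning −1.858 so the last joint stays in range.

Scaled: -0.04 m is -0.8, -0.035 m is -0.7.

Request:
advance(
  plan={"ticks": [[0, -0.4, 0, 0, 0, 0, 0], [0, -0.7, 0, 0, 0, 0, 0], [0, -0.8, 0, 0, 0, 0, 0], [0, -0.8, 0, 0, 0, 0, 0], [0, -0.8, 0, 0, 0, 0, 0], [0, -0.8, 0, 0, 0, 0, 0], [0, -0.8, 0, 0, 0, 0, 0], [0, -0.7, 0, 0, 0, 0, 0], [0.06, -0.6, 0, 0, 0, 0, 0], [0, -0.34, 0, 0, 0, 0, 0], [0, 0, 0, 0, 0, 0, 0]]},
)

```text
clock: 5.05
tcp_pos: [0.5757, 0.0257, 0.187]
tool_rot: [-0.0, 0.987, -0.159, -0.001]
force: [0.8, -0.6, -2.9]
gripper_width: 0.0233
grip_force: 59.5
```

Request:
advance(
  plan={"ticks": [[0, 0, 0, 0, 0, -0.04, 0], [0, 0, 0, 0, 0, -0.065, 0], [0, 0, 0, 0, 0, -0.07, 0], [0, 0, 0, 0, 0, -0.07, 0], [0, 0, 0, 0, 0, -0.07, 0], [0, 0, 0, 0, 0, -0.07, 0], [0, 0, 0, 0, 0, -0.07, 0], [0, 0, 0, 0, 0, -0.07, 0], [0, 0, 0, 0, 0, -0.07, 0], [0, 0, 0, 0, 0, -0.07, 0], [0, 0, 0, 0, 0, -0.07, 0], [0, 0, 0, 0, 0, -0.07, 0], [0, 0, 0, 0, 0, -0.07, 0], [0, 0, 0, 0, 0, -0.054, 0], [0, 0, 0, 0, 0, 0, 0], [0, 0, 0, 0, 0, 0, 0]]},
)

```text
clock: 6.65
tcp_pos: [0.5754, 0.022, 0.1877]
tool_rot: [-0.0, 0.722, 0.692, -0.0]
force: [0.5, 0.1, -2.6]
gripper_width: 0.0234
grip_force: 59.4
```

Run:
```python
from h import *
togo([.577,.022,.11],1.534+np.pi/2)
i=r.capture('top');cv2.imwrite('pics/top2.png',cv2.resize(i[120:260,140:340,::-1],None,fx=4,fy=4,interpolation=cv2.INTER_CUBIC))
```

```text
tcp [0.5754 0.022  0.1877] tilt 0.06 yheading -0.0412 shift [0.0001 0.0017 0.0777]
rz tool -0.0044
q [ 0.324  0.366 -0.585  1.847  0.237  0.999 -0.401] t 6.65 F [ 0.47  0.07 -2.57] w 0.0234
```

Scaled: 0.025 m is 0.5, 0.02 m is 0.4.

Request:
advance(
  plan={"ticks": [[0, 0.03, 0.4, 0, 0, 0, 0], [0, 0, 0.5, 0, 0, 0, 0], [0, 0, 0.3, 0, 0, 0, 0], [0, 0, 0.2, 0, 0, 0, 0], [0, 0, 0.06, 0, 0, 0, 0], [0, 0, 0, 0, 0, 0, 0]]},
)

```text
clock: 7.3
tcp_pos: [0.5774, 0.0227, 0.1154]
tool_rot: [-0.0, 0.72, 0.694, 0.0]
force: [-0.4, 0.5, -2.5]
gripper_width: 0.0229
grip_force: 59.4
```

Request:
advance(
  plan={"ticks": [[0, 0, 0.04, 0, 0, 0, 0], [0, 0, 0.02, 0, 0, 0, 0], [0, 0, 0, 0, 0, 0, 0]]},
)

```text
clock: 7.6
tcp_pos: [0.5775, 0.0226, 0.1127]
tool_rot: [0.0, 0.72, 0.694, 0.0]
force: [-0.2, -0.2, -3.7]
gripper_width: 0.0234
grip_force: 59.4
```

Request:
advance(
  plan={"ticks": [[0, 0, 0.04, 0, 0, 0, 0], [0, 0, 0.02, 0, 0, 0, 0], [0, 0, 0, 0, 0, 0, 0]]},
)

```text
clock: 7.9
tcp_pos: [0.5772, 0.0226, 0.1092]
tool_rot: [-0.0, 0.72, 0.694, -0.0]
force: [1.2, 0.0, -2.6]
gripper_width: 0.023
grip_force: 59.4
```

Scaled: 0.002 m is 0.04, 0.001 m is 0.02.

Request:
advance(
  plan={"ticks": [[0, 0, 0.04, 0, 0, 0, 0], [0, 0, 0.02, 0, 0, 0, 0], [0, 0, 0, 0, 0, 0, 0]]},
)

```text
clock: 8.2
tcp_pos: [0.5772, 0.0226, 0.1061]
tool_rot: [-0.0, 0.72, 0.694, -0.0]
force: [-0.5, 0.3, -2.9]
gripper_width: 0.0234
grip_force: 59.4
```

Request:
advance(
  plan={"ticks": [[0, 0, 0.04, 0, 0, 0, 0], [0, 0, 0, 0, 0, 0, 0], [0, 0, 0, 0, 0, 0, 0]]},
)

```text
clock: 8.5
tcp_pos: [0.5773, 0.0226, 0.1043]
tool_rot: [-0.0, 0.72, 0.694, 0.0]
force: [-0.1, -0.2, -2.6]
gripper_width: 0.0233
grip_force: 59.4
```

Scaled: 0.002 m is 0.04.

Request:
advance(
  plan={"ticks": [[0, 0, 0.04, 0, 0, 0, 0], [0, 0, 0, 0, 0, 0, 0], [0, 0, 0, 0, 0, 0, 0]]},
)

```text
clock: 8.8
tcp_pos: [0.5776, 0.0228, 0.1027]
tool_rot: [0.0, 0.72, 0.694, 0.0]
force: [-0.5, 2.5, 3.4]
gripper_width: 0.0234
grip_force: 60.4
```

Request:
advance(
  plan={"ticks": [[0, 0, 0.04, 0, 0, 0, 0], [0, 0, 0, 0, 0, 0, 0], [0, 0, 0, 0, 0, 0, 0]]},
)

```text
clock: 9.1
tcp_pos: [0.5775, 0.0231, 0.101]
tool_rot: [0.0, 0.72, 0.694, 0.0]
force: [-2.9, 2.6, 10.6]
gripper_width: 0.0233
grip_force: 61.1
```

Scaled: -0.04 m is -0.8, -0.03 m is -0.6.

Request:
advance(
  plan={"ticks": [[0, 0, 0, 0, 0, 0, 0.085], [0, 0, 0, 0, 0, 0, 0.085], [0, 0, 0, 0, 0, 0, 0.085], [0, 0, 0, 0, 0, 0, 0.085], [0, 0, 0, 0, 0, 0, 0.085], [0, 0, 0, 0, 0, 0, 0.085], [0, 0, -0.4, 0, 0, 0, 0.085], [0, 0, -0.6, 0, 0, 0, 0.085], [0, 0, -0.8, 0, 0, 0, 0.085], [0, 0, -0.6, 0, 0, 0, 0.085], [0, 0, 0, 0, 0, 0, 0.085], [0, 0, 0, 0, 0, 0, 0.085]]},
)

```text
clock: 10.3
tcp_pos: [0.5775, 0.0225, 0.2208]
tool_rot: [0.001, 0.72, 0.694, 0.0]
force: [0.5, -0.2, -1.0]
gripper_width: 0.0849
grip_force: 0.0
```

Run:
```python
from h import *
M=r.camera_model('wrist'); i=r.capture('wrist'); cv2.imwrite('pics/w3.png',i[:,:,::-1]);np.save('M3.npy',M,allow_pickle=True)
togo([.587,.220,.22])
```

```text
tcp [0.5771 0.0224 0.2199] tilt 0.02 yheading -0.0372 shift [ 1.978e-01  2.600e-03 -1.000e-04]
q [ 0.336  0.336 -0.597  1.811  0.214  1.06  -0.378] t 10.35 F [ 0.21 -0.6  -0.87] w 0.0846
```

View pics/w3.png

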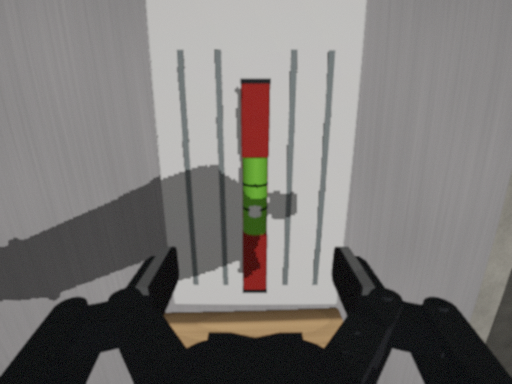

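The level lies along the shelf. The lines are at rows 185 and 209 and the bubble at about 211, so it is roughly 14 mm toward the fixed legs and needs about 2.8 rad clockwise. I'll move over the knob and pre-wind the wrist.

Scaled: 0.035 m is 0.7, 0.03 m is 0.6.

Request:
advance(
  plan={"ticks": [[0.4, 0.02, 0, 0, 0, 0, 0.085], [0.7, 0, 0, 0, 0, 0, 0.085], [0.7, 0, 0, 0, 0, 0, 0.085], [0.7, 0, 0, 0, 0, 0, 0.085], [0.6, 0, 0, 0, 0, 0, 0.085], [0.5, 0, 0, 0, 0, 0, 0.085], [0.3, 0, 0, 0, 0, 0, 0.085], [0, 0, 0, 0, 0, 0, 0.085], [0, 0, 0, 0, 0, 0, 0.085], [0, 0, 0, 0, 0, 0, 0.085]]},
)

```text
clock: 11.35
tcp_pos: [0.5858, 0.2159, 0.2199]
tool_rot: [0.0, 0.721, 0.693, -0.0]
force: [0.4, -0.2, 0.3]
gripper_width: 0.0846
grip_force: 0.0
```

Run:
```python
from h import *
s=r.get_state();print(np.round(s['q'],3))
M=r.camera_model('wrist'); i=r.capture('wrist'); cv2.imwrite('pics/w4.png',i[:,:,::-1]);np.save('M4.npy',M,allow_pickle=True)
```

```text
[ 0.031  0.424 -0.638  1.704  0.278  1.107 -0.729]
```

View pics/w4.png

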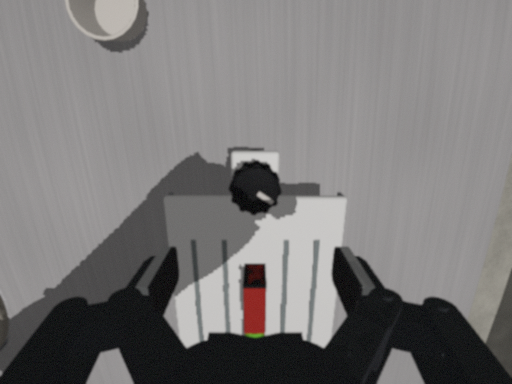

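The knob's top is centred at (255,187), with a radius of about 26 px. The ramekin at (103,15) is well clear.

Run:
```python
from h import *
M=np.load('M4.npy',allow_pickle=True).item()
for z in(.125,.135):print(onz('wrist',[(255,187),(229.5,187),(280.5,187)],z,M).round(4))
P=onz('wrist',[(255,187)],.13,M)[0];togo([*P[:2],.106])
o1,d1=ray('wrist',[(255,187)],M);o2,d2=ray('top',[(174.3,175.1)]);t=np.linalg.lstsq(np.c_[d1[0],-d2[0]],o2-o1,rcond=None)[0];print(o1+t[0]*d1[0],o2+t[1]*d2[0])
```

```text
[[0.5852 0.2252 0.125 ]
 [0.5618 0.2261 0.125 ]
 [0.6086 0.2243 0.125 ]]
[[0.5853 0.2282 0.135 ]
 [0.5629 0.2291 0.135 ]
 [0.6078 0.2273 0.135 ]]
tcp [0.5858 0.2159 0.2201] tilt 0.04 yheading -0.0387 shift [ 0.0108 -0.0009  0.1141]
q [ 0.031  0.423 -0.638  1.704  0.277  1.107 -0.729] t 11.4 F [-0.67  0.   -0.15] w 0.0847
[0.58513453 0.22300913 0.1177609 ] [0.5884498  0.22224371 0.11795358]
```

Scaled: 0.007 m is 0.14, -0.145 rad / 2 = -0.0725.

Request:
advance(
  plan={"ticks": [[0.14, 0, 0, 0, 0, 0, 0.085], [0, 0, 0, 0, 0, -0.0725, 0.085], [0, 0, 0, 0, 0, -0.0725, 0.085], [0, 0, 0, 0, 0, -0.0725, 0.085], [0, 0, 0, 0, 0, -0.0725, 0.085], [0, 0, 0, 0, 0, -0.0725, 0.085], [0, 0, 0, 0, 0, -0.0725, 0.085], [0, 0, 0, 0, 0, -0.0725, 0.085], [0, 0, 0, 0, 0, -0.0725, 0.085], [0, 0, 0, 0, 0, -0.0725, 0.085], [0, 0, 0, 0, 0, -0.0725, 0.085], [0, 0, 0, 0, 0, -0.0725, 0.085], [0, 0, 0, 0, 0, -0.0725, 0.085], [0, 0, 0, 0, 0, -0.0725, 0.085], [0, 0, 0, 0, 0, -0.0725, 0.085], [0, 0, 0, 0, 0, -0.0725, 0.085], [0, 0, 0, 0, 0, -0.0725, 0.085], [0, 0, 0, 0, 0, -0.0725, 0.085], [0, 0, 0, 0, 0, -0.0725, 0.085], [0, 0, 0, 0, 0, -0.0725, 0.085]]},
)

```text
clock: 13.4
tcp_pos: [0.586, 0.2242, 0.2204]
tool_rot: [0.0, -0.545, 0.839, 0.0]
force: [-0.6, -0.3, -0.0]
gripper_width: 0.0849
grip_force: 0.0
```

Request:
advance(
  plan={"ticks": [[0, 0, 0.4, 0, 0, -0.0725, 0.085], [0, 0, 0.6, 0, 0, 0, 0.085], [0, 0, 0.6, 0, 0, 0, 0.085], [0, 0, 0.4, 0, 0, 0, 0.085], [0, 0, 0.2, 0, 0, 0, 0.085], [0, 0, 0.08, 0, 0, 0, 0.085], [0, 0, 0, 0, 0, 0, 0.085]]},
)

```text
clock: 14.1
tcp_pos: [0.586, 0.2247, 0.1068]
tool_rot: [0.0, -0.602, 0.798, 0.0]
force: [0.2, 0.1, 0.2]
gripper_width: 0.0849
grip_force: 0.0
```

Run:
```python
from h import *
togo([.586,.223,.106])
```

```text
tcp [0.586  0.2247 0.1068] tilt 0.03 yheading 2.863 shift [ 0.0017 -0.0005  0.0008]
q [ 0.295  0.747 -1.096  1.773  0.744  1.102  1.804] t 14.1 F [0.24 0.07 0.21] w 0.0849
```

Request:
advance(
  plan={"ticks": [[0, 0, 0, 0, 0, 0, 0], [0, 0, 0, 0, 0, 0, 0], [0, 0, 0, 0, 0, 0, 0], [0, 0, 0, 0, 0, 0, 0], [0, 0, 0, 0, 0, 0, 0], [0, 0, 0, 0, 0, 0, 0], [0, 0, 0, 0, 0, 0, 0]]},
  squeeze=40,
)

```text
clock: 14.8
tcp_pos: [0.5863, 0.2245, 0.1073]
tool_rot: [0.001, -0.602, 0.799, -0.0]
force: [-1.2, -0.6, 7.4]
gripper_width: 0.0427
grip_force: 39.6
```

Scaled: -0.0004 m is -0.008, -0.0003 m is -0.006, 0.1 rad / 2 = 0.05.

Request:
advance(
  plan={"ticks": [[0, 0, -0.006, 0, 0, 0.025, 0], [0, 0, -0.006, 0, 0, 0.05, 0], [0, 0, -0.006, 0, 0, 0.05, 0], [0, 0, -0.006, 0, 0, 0.05, 0], [0, 0, -0.006, 0, 0, 0.05, 0], [0, 0, -0.006, 0, 0, 0.05, 0], [0, 0, -0.008, 0, 0, 0.05, 0], [0, 0, -0.006, 0, 0, 0.05, 0], [0, 0, -0.008, 0, 0, 0.05, 0], [0, 0, -0.006, 0, 0, 0.05, 0], [0, 0, -0.004, 0, 0, 0.025, 0], [0, 0, 0, 0, 0, 0, 0]]},
)

```text
clock: 16.0
tcp_pos: [0.5867, 0.2236, 0.1106]
tool_rot: [0.001, -0.144, 0.99, -0.001]
force: [1.3, -5.2, 4.7]
gripper_width: 0.0428
grip_force: 40.3
```

Request:
advance(
  plan={"ticks": [[0, 0, -0.006, 0, 0, 0.025, 0], [0, 0, -0.006, 0, 0, 0.05, 0], [0, 0, -0.006, 0, 0, 0.05, 0], [0, 0, -0.006, 0, 0, 0.05, 0], [0, 0, -0.006, 0, 0, 0.05, 0], [0, 0, -0.006, 0, 0, 0.05, 0], [0, 0, -0.008, 0, 0, 0.05, 0], [0, 0, -0.006, 0, 0, 0.05, 0], [0, 0, -0.008, 0, 0, 0.05, 0], [0, 0, -0.006, 0, 0, 0.05, 0], [0, 0, -0.004, 0, 0, 0.025, 0], [0, 0, 0, 0, 0, 0, 0]]},
)

```text
clock: 17.2
tcp_pos: [0.5865, 0.2227, 0.1139]
tool_rot: [0.001, 0.348, 0.937, -0.001]
force: [0.3, -8.4, 8.4]
gripper_width: 0.0428
grip_force: 40.4
```

```bash
sleep 0
```

Run:
```python
from h import *
togo([0,0,0])
i=r.capture('top');cv2.imwrite('pics/t5.png',cv2.resize(i[130:230,150:320,::-1],None,fx=4.6,fy=4.6,interpolation=cv2.INTER_CUBIC))
```

```text
tcp [0.5865 0.2227 0.1139] tilt 0.16 yheading 0.8597 shift [ 0.2993 -0.5514  0.1137]
q [ 0.034  0.559 -0.671  1.784  0.422  0.947  0.045] t 17.2 F [ 0.35 -8.42  8.36] w 0.0428
```

View pics/t5.png

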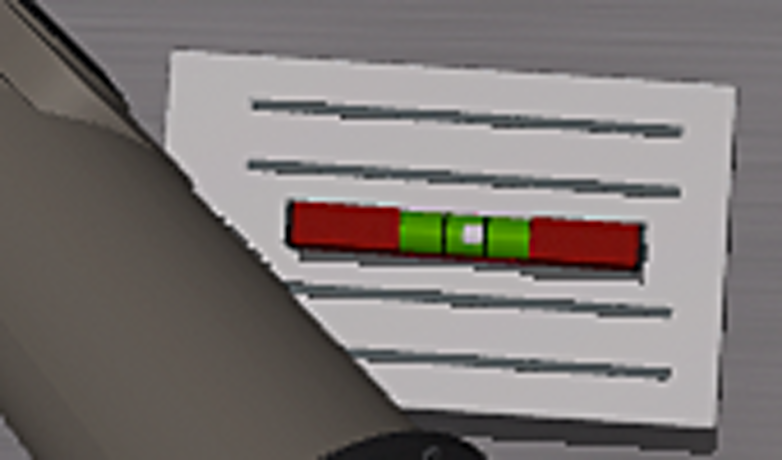

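The top view shows the lines at columns 444 and 485 and the bubble at about 472. That is roughly 4 mm toward the legs and still settling, so I'll wait and measure.

Create bub.py:
```python
from h import *
def bub(name='top',n=4,save=None):
    out=[]
    for k in range(n):
        i=np.ascontiguousarray(r.capture(name)[:,:,::-1])
        if k==0 and save: cv2.imwrite(save,i)
        c=cv2.resize(i[160:205,225:280],None,fx=8,fy=8,interpolation=cv2.INTER_CUBIC)
        h=cv2.cvtColor(c,cv2.COLOR_BGR2HSV)
        g=cv2.inRange(h,(33,110,60),(75,255,255)); g=cv2.morphologyEx(g,cv2.MORPH_CLOSE,np.ones((41,41)))
        cc=max(cv2.findContours(g,0,2)[0],key=cv2.contourArea); (x,y),(w,hh),a=cv2.minAreaRect(cc)
        L=max(w,hh); m=np.zeros_like(g); cv2.drawContours(m,[cc],0,255,-1)
        wgt=np.clip(c.min(2).astype(float)-90,0,None)*(cv2.erode(m,np.ones((9,9)))>0)
        v,u=np.mgrid[:g.shape[0],:g.shape[1]]; bx=(wgt*u).sum()/wgt.sum()
        out.append((x-bx)*72/L)   # + towards the screw foot (image left)
    print('bubble mm',np.round(out,2),'vial px',round(L/8,2),'min',round(min(w,hh)/8,2),'t',r.get_state()['clock'])
if __name__=='__main__': bub(save='pics/b.png')
```

```text
(no output)
```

Request:
advance(
  plan={"ticks": [[0, 0, 0, 0, 0, 0, 0], [0, 0, 0, 0, 0, 0, 0], [0, 0, 0, 0, 0, 0, 0], [0, 0, 0, 0, 0, 0, 0], [0, 0, 0, 0, 0, 0, 0], [0, 0, 0, 0, 0, 0, 0], [0, 0, 0, 0, 0, 0, 0], [0, 0, 0, 0, 0, 0, 0], [0, 0, 0, 0, 0, 0, 0], [0, 0, 0, 0, 0, 0, 0], [0, 0, 0, 0, 0, 0, 0], [0, 0, 0, 0, 0, 0, 0]]},
)

```text
clock: 18.45
tcp_pos: [0.5865, 0.2227, 0.1139]
tool_rot: [0.001, 0.347, 0.938, -0.001]
force: [0.1, -8.1, 8.5]
gripper_width: 0.043
grip_force: 40.5
```

```bash
python3 bub.py
```

```text
bubble mm [-2.73 -2.73 -2.73 -2.74] vial px 28.13 min 8.68 t 18.65
```

Scaled: -0.0003 m is -0.006, -0.0002 m is -0.004, 0.1 rad / 2 = 0.05.

Request:
advance(
  plan={"ticks": [[0, 0, -0.006, 0, 0, 0.05, 0], [0, 0, -0.006, 0, 0, 0.05, 0], [0, 0, -0.006, 0, 0, 0.05, 0], [0, 0, -0.006, 0, 0, 0.05, 0], [0, 0, -0.006, 0, 0, 0.05, 0], [0, 0, -0.004, 0, 0, 0.025, 0], [0, 0, 0, 0, 0, 0, 0], [0, 0, 0, 0, 0, 0, 0], [0, 0, 0, 0, 0, 0, 0], [0, 0, 0, 0, 0, 0, 0], [0, 0, 0, 0, 0, 0, 0], [0, 0, 0, 0, 0, 0, 0], [0, 0, 0, 0, 0, 0, 0], [0, 0, 0, 0, 0, 0, 0], [0, 0, 0, 0, 0, 0, 0], [0, 0, 0, 0, 0, 0, 0], [0, 0, 0, 0, 0, 0, 0], [0, 0, 0, 0, 0, 0, 0]]},
)

```text
clock: 20.45
tcp_pos: [0.5863, 0.2222, 0.1156]
tool_rot: [0.001, 0.589, 0.808, -0.001]
force: [-2.8, -12.3, 11.3]
gripper_width: 0.0432
grip_force: 40.8
```

```bash
python3 bub.py
```

```text
bubble mm [-0.12 -0.06 -0.13 -0.07] vial px 28.18 min 8.69 t 20.65
```

Scaled: -0.04 m is -0.8, -0.02 m is -0.4.

Request:
advance(
  plan={"ticks": [[0, 0, 0, 0, 0, 0, 0.085], [0, 0, 0, 0, 0, 0, 0.085], [0, 0, 0, 0, 0, 0, 0.085], [0, 0, 0, 0, 0, 0, 0.085], [0, 0, 0, 0, 0, 0, 0.085], [0, 0, 0, 0, 0, 0, 0.085], [0, 0, -0.3, 0, 0, 0, 0.085], [0, 0, -0.6, 0, 0, 0, 0.085], [0, 0, -0.8, 0, 0, 0, 0.085], [0, 0, -0.4, 0, 0, 0, 0.085], [0, 0, 0, 0, 0, 0, 0], [0, 0, 0, 0, 0, 0, 0], [0, 0, 0, 0, 0, 0, 0], [0, 0, 0, 0, 0, 0, 0], [0, 0, 0, 0, 0, 0, 0], [0, 0, 0, 0, 0, 0, 0], [0, 0, 0, 0, 0, 0, 0], [0, 0, 0, 0, 0, 0, 0]]},
)

```text
clock: 22.45
tcp_pos: [0.5858, 0.2244, 0.2197]
tool_rot: [-0.0, 0.588, 0.809, -0.0]
force: [-0.4, -0.5, 0.3]
gripper_width: -0.0001
grip_force: 0.0
```

```bash
python3 bub.py
```

Run:
```python
from h import *
togo([.577,.0,.2],1.534+np.pi/2)
```

```text
bubble mm [ 0.04 -0.01  0.04  0.04] vial px 28.19 min 8.69 t 22.65
tcp [0.5858 0.2244 0.2199] tilt 0.0 yheading 0.3129 shift [-0.2108 -0.0775  0.0198]
rz tool 0.3497
q [-0.017  0.418 -0.59   1.699  0.256  1.102 -0.371] t 22.65 F [-0.13 -0.44 -0.44] w -0.0
```

View pics/b.png

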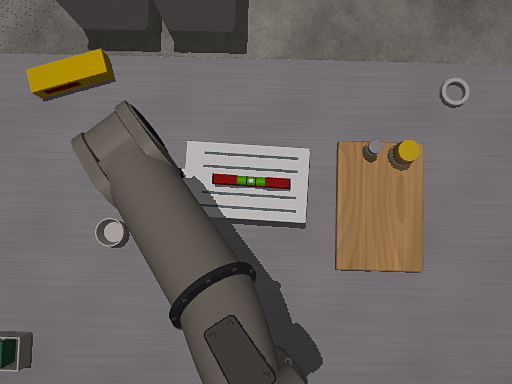

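The bubble is centred between the lines (pixel (251,181)) with the knob released, and nothing else has moved. Now the pressing.

Scaled: -0.035 m is -0.7, -0.033 m is -0.66, 0.117 rad / 2 = 0.0585.

Request:
advance(
  plan={"ticks": [[-0.4, -0.15, 0, 0, 0, 0, 0], [-0.66, -0.24, 0, 0, 0, 0, 0], [-0.7, -0.26, 0, 0, 0, 0, 0], [-0.7, -0.26, 0, 0, 0, 0, 0], [-0.7, -0.26, 0, 0, 0, 0, 0], [-0.6, -0.22, 0, 0, 0, 0, 0], [-0.46, -0.16, 0, 0, 0, 0, 0], [0, 0, 0.4, 0, 0, 0.0585, 0], [0, 0, 0.4, 0, 0, 0.0585, 0], [0, 0, 0.36, 0, 0, 0.0585, 0], [0, 0, 0.1, 0, 0, 0, 0], [0, 0, 0, 0, 0, 0, 0]]},
)

```text
clock: 23.85
tcp_pos: [0.5768, 0.0, 0.1566]
tool_rot: [-0.0, 0.719, 0.695, -0.0]
force: [-0.6, -1.1, 0.5]
gripper_width: 0.0001
grip_force: 0.0
```

```bash
python3 -c "
from h import *
togo([.577,.0,.138],1.534+np.pi/2)"
```

```text
tcp [0.5768 0.     0.1566] tilt 0.05 yheading -0.034 shift [0.     0.0002 0.0186]
rz tool 0.0028
q [ 0.258  0.383 -0.457  1.878  0.207  0.928 -0.33 ] t 23.85 F [-0.62 -1.12  0.52] w 0.0001
```

Scaled: 0.006 m is 0.12, 0.004 m is 0.08.

Request:
advance(
  plan={"ticks": [[0, 0, 0.12, 0, 0, 0, 0], [0, 0, 0.08, 0, 0, 0, 0], [0, 0, 0.04, 0, 0, 0, 0], [0, 0, 0, 0, 0, 0, 0], [0, 0, 0, 0, 0, 0, 0]]},
)

```text
clock: 24.35
tcp_pos: [0.5771, -0.0002, 0.145]
tool_rot: [0.0, 0.72, 0.694, 0.0]
force: [-1.2, -1.2, -0.2]
gripper_width: -0.0
grip_force: 0.0
```

Request:
advance(
  plan={"ticks": [[0, 0, 0.04, 0, 0, 0, 0], [0, 0, 0, 0, 0, 0, 0], [0, 0, 0, 0, 0, 0, 0]]},
)

```text
clock: 24.65
tcp_pos: [0.577, -0.0002, 0.1429]
tool_rot: [-0.0, 0.72, 0.694, 0.0]
force: [-0.6, -0.1, 0.2]
gripper_width: -0.0002
grip_force: 0.0
```

Request:
advance(
  plan={"ticks": [[0, 0, 0.04, 0, 0, 0, 0], [0, 0, 0, 0, 0, 0, 0], [0, 0, 0, 0, 0, 0, 0]]},
)

```text
clock: 24.95
tcp_pos: [0.577, -0.0001, 0.1407]
tool_rot: [-0.0, 0.72, 0.694, -0.0]
force: [0.6, 0.5, 0.5]
gripper_width: 0.0
grip_force: 0.0
```

Scaled: 0.0015 m is 0.03.

Request:
advance(
  plan={"ticks": [[0, 0, 0.03, 0, 0, 0, 0], [0, 0, 0, 0, 0, 0, 0], [0, 0, 0, 0, 0, 0, 0]]},
)

```text
clock: 25.25
tcp_pos: [0.577, -0.0002, 0.1393]
tool_rot: [-0.0, 0.72, 0.694, 0.0]
force: [0.1, -0.3, 0.8]
gripper_width: -0.0001
grip_force: 0.0
```

Scaled: 0.0015 m is 0.03.

Request:
advance(
  plan={"ticks": [[0, 0, 0.03, 0, 0, 0, 0], [0, 0, 0, 0, 0, 0, 0], [0, 0, 0, 0, 0, 0, 0]]},
)

```text
clock: 25.55
tcp_pos: [0.577, -0.0002, 0.1378]
tool_rot: [-0.0, 0.72, 0.694, -0.0]
force: [0.5, -0.3, -0.8]
gripper_width: 0.0001
grip_force: 0.0
```

Request:
advance(
  plan={"ticks": [[0, 0, 0.03, 0, 0, 0, 0], [0, 0, 0, 0, 0, 0, 0], [0, 0, 0, 0, 0, 0, 0]]},
)

```text
clock: 25.85
tcp_pos: [0.5773, -0.0001, 0.1371]
tool_rot: [0.0, 0.72, 0.694, 0.0]
force: [-3.9, -0.2, 11.3]
gripper_width: 0.0001
grip_force: 5.9
```

Scaled: 0.001 m is 0.02.

Request:
advance(
  plan={"ticks": [[0, 0, 0.02, 0, 0, 0, 0], [0, 0, 0, 0, 0, 0, 0], [0, 0, 0, 0, 0, 0, 0]]},
)

```text
clock: 26.15
tcp_pos: [0.5777, -0.0002, 0.1371]
tool_rot: [0.001, 0.721, 0.693, 0.001]
force: [-8.0, -1.0, 26.0]
gripper_width: -0.0001
grip_force: 12.8
```

Scaled: -0.0008 m is -0.016.

Request:
advance(
  plan={"ticks": [[0, 0, -0.016, 0, 0, 0, 0], [0, 0, 0, 0, 0, 0, 0], [0, 0, 0, 0, 0, 0, 0], [0, 0, 0, 0, 0, 0, 0], [0, 0, 0, 0, 0, 0, 0], [0, 0, 0, 0, 0, 0, 0], [0, 0, 0, 0, 0, 0, 0], [0, 0, 0, 0, 0, 0, 0], [0, 0, 0, 0, 0, 0, 0], [0, 0, 0, 0, 0, 0, 0], [0, 0, 0, 0, 0, 0, 0], [0, 0, 0, 0, 0, 0, 0], [0, 0, 0, 0, 0, 0, 0], [0, 0, 0, 0, 0, 0, 0], [0, 0, 0, 0, 0, 0, 0]]},
)

```text
clock: 27.65
tcp_pos: [0.5774, -0.0002, 0.1371]
tool_rot: [0.0, 0.72, 0.694, 0.0]
force: [-4.0, -1.4, 15.1]
gripper_width: 0.0001
grip_force: 7.2
```

Run:
```python
from h import *
i=r.capture('top');cv2.imwrite('pics/t6.png',cv2.resize(i[110:240,150:330,::-1],None,fx=4,fy=4,interpolation=cv2.INTER_CUBIC))
i=r.capture('wrist');cv2.imwrite('pics/w6.png',i[:,:,::-1])
```

```text
(no output)
```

View pics/w6.png

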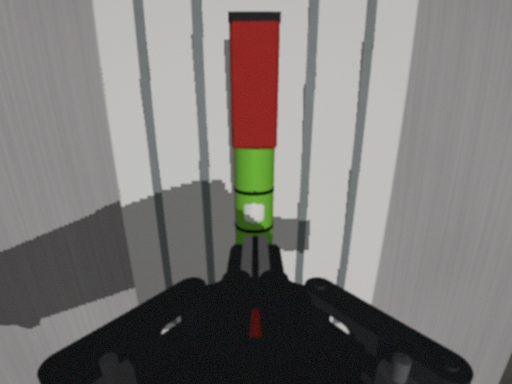

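The bubble sits at row 212, between the lines at rows 191 and 228. The level is still straight and carries about 18 N, so I'm handing in.

```bash
python3 -c "
from station import r
print(r.close_job())"
```

```text
the job is handed in; nothing more can be done
None
```

The job is handed in at about 28 s: the level lies on the shelf with the bubble between the lines and the fingers pressing down at about 15 N; no verdict came back.

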